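Set the bore-depth gauge to its pinned stop

TASK

On the reamer depth gauge, press down the thumb pad in the middle of the slide to free its brake and, keeping the pad pressed, push the slide along the rail until it butts against the stop that carries the upright ball-headed pin. Then let go so that the pad springs up and the brake grips again. Do not force the slide along while its brake is on, and leave the other things on the bench where they are.

Things in the scene. Friction and masses are not known exactly. Their poses are not given: they have to be found in the camera images.
- rail: The depth gauge's slotted steel rail on a dark wood base, screwed to the bench: base 90 x 500 x 10 mm, steel channel 60 mm wide and 480 mm long, its top 30 mm above the bench. Origin: centre of the underside, on the bench. Its y axis runs along the rail, the direction in which the slide travels; x across it, z up.
- gauge_slide (a joint): Position (m) of the brass slide along the rail's y axis, 0 at the rail's middle. It is captive on the rail (cannot be lifted). With the pad up the brake holds it against some 25 N; with the pad pressed it slides with about 1 to 3 N and stays where it is left.
- slide_mid (a point): Middle of the brass slide, 50 mm above the bench (level with the pad's top when up); moves along the rail. The slide is 80 mm long (along the rail), 68 mm across, with a 12 mm thick cheek across each end, tops 62 mm above the bench. Between the cheeks is a gap 56 mm long, open to both sides, holding the thumb pad; a fingertip on the pad can push against a cheek's inside.
- thumb_pad (a joint): How far the thumb pad is pressed down (m): -0.001 to 0 up (brake on), 0.008 fully down at its hard stop (harmless). The force rises steadily to about 6 N at 4 mm and 8 N fully down. The brake eases gradually and is free from about 4 mm down; 5 to 7 mm is a good depth. It springs up when let go.
- pad_top (a point): Centre of the upper face of the thumb pad, a flat pale wooden plate 48 mm (along the rail) x 50 mm (across) between the slide's cheeks; about 50 mm above the bench when up, 42 mm when fully down. Moves with the pad.
- pin_stop: The stop to go to: steel block clamped over the rail, 24 mm along the rail, 68 mm across, its top 60 mm above the bench, with an upright pin on top that ends in a 16 mm ball (top at 91 mm). It can be at either end of the rail. Origin: on the bench under the middle of the block, on the rail's centre line. The slide butts against it when slide_mid is 52 mm from it, measured level.
- plain_stop: The other stop, the same steel block without a pin, on the other side of the slide. Not to be used. Origin as for pin_stop.
- joint_ring: Bystander: loose black ebony ring, 42 mm across, 16 mm high, on the bench beside the rail. Origin: centre of underside.
- ferrule: Bystander: loose copper tube ferrule standing on end beyond the rail, 36 mm across, 32 mm high. Origin: centre of underside.
- burnisher: Bystander: loose, slightly curved pale antler burnisher lying beside the rail on the robot's side, about 160 mm long, 16 mm thick. Origin: near its middle, at bench height.
- oil_jar: Bystander: loose amber glass jar with a steel lid, 60 mm across, 85 mm high, left of the gauge. Origin: centre of underside.
- brush: Bystander: loose hand brush lying right of the gauge. Origin: on the bench under it.

How it is judged:
By the outcome, as a careful person would: the job done as asked, in the order asked, and still so for the second after the job is handed in, with the robot touching nothing.
It also fails if it takes over 35 s, if anything falls off the work surface, if the arm or the gripper's body presses on something with over 40 N, if the wrist force passes 120 N, or if a joint passes its speed limit or range.

ROBOT

A 7-joint arm with a two-finger parallel gripper is mounted at the origin on the work surface. World frame = base frame: x ahead of the robot, y to its left, z up, the work surface at z = 0. Lengths are in m, angles in rad, forces in N, time in s.
With the tool pointing down it reaches from about 0.425 to 0.925 m from the base axis. Payload 6.8 kg.
Tool frame: the origin (TCP) lies at the very end of the fingers, on their centre line; the grasp point (between the pads) lies 19 mm behind it (bot.grasp_offset is the distance from the TCP to the grasp point, in m); z points along the fingers, y is the direction in which the jaws open and shut (so a half turn about z gives the same grasp; the last joint's range is limited). The gripper opens to 85 mm and grips with 20 to 120 N. Pads are 22 mm wide; open, the fingers measure 114 mm over their backs; the gripper's body (76 mm by 85 mm) begins 54 mm behind the grasp point. The pads swing forward as they close: fully open they stand 13 mm farther back than shut.
Start: joints at [-1.409, 0.477, 0.022, 1.555, -0.011, 1.109, -0.083], TCP at [0.18, 0.651, 0.231] pointing down, gripper open.
Joint ranges: [-2.96, 2.96], [-0.34, 2.1], [-1.41, 1.46], [0.24, 2.44], [-1.37, 4.51], [0.17, 1.92], [-2.96, 2.96]. Speed limits (rad/s): [2.39, 2.39, 3.14, 3.14, 3.14, 3.14, 3.14].

INTERFACE

Orientations are given as a unit quaternion [w, x, y, z].
In Python, from station import monitor, cams, bot, finder gives the robot as it stands.
- The arm moves only by the tool jog_arm, never from a script. Its argument "plan" is a list of rows, each an object of numbers: "x", "y", "z": the shift along the tool's x, y, z as a fraction of full scale; "wx", "wy", "wz": the turn, a rotation vector about the tool's x, y, z as a fraction of full scale. A call has 1 to 12 rows; each row is the pose to reach, as a shift and turn from the pose measured when the call began, along the tool's axes at that moment, turning the shorter way round; what a row does not reach only later rows make up. Full scale, the value 1, is 20 cm for a shift and 180 degrees for a turn. A row lasts 1/12 s, in which the tool goes at most 41.7 mm and 7.16 degrees, less where a joint would pass 70% of its speed; a pose out of reach is approached as far as the arm can. A call with a number of a shift or a turn outside -1 to 1 is refused whole. A call with a gripper value outside its range is refused whole. "hand" is the opening, from -1 (shut) to 1 (fully open), set as the call begins (left out, the last holds). The fingers move at their own pace and stop on an object; "grip_force" is the grip in N (left out, the last holds). Time passes only in rows, so rows that repeat a pose let the fingers close. It gives the time, the measured TCP pose, the force and the opening at its end, in the units of the state.
- monitor.get_obs(): the state, without advancing time (a new reading comes with each control period).
- cams.read_camera(name): name is "side" or "top"; returns the picture (420x560x3 uint8, red, green, blue); there is no depth.
- cams.get_calibration(name): a dict with "fx", "fy", "cx", "cy" (pixels), "extrinsics" (4x4, takes a point from world to camera coordinates). Camera axes: x right, y down, z forward; pixel columns grow to the right and rows downward; lengths in m; the calibration is good to about 2 mm. A picture is of the moment at which its call begins. get_calibration takes no time and is no camera call.
- bot.hand_in(): hands the job in, once; it reports no verdict.
Trained networks look in the newest picture that a camera, given by its name, has taken for a name from the list of things; names that differ only in an ending like _2 or _b are one class to them, and where a whole thing is asked for, a point or a joint stands for the part that bears it (a point fixed in the world has none). Each returns a list of dicts, best first, with "confidence" (0 to 1); they miss things now and then, are a little off and sometimes report something else, mostly with a low value. They report only what shows in the picture. A call takes as long as a camera call.
- finder.find_in(camera, target): "bbox" ([left, top, width, height] in pixels, round what is visible of it).
- finder.place_of(camera, target): "location" ([column, row] in pixels: a listed point, or the origin of a listed thing).
The state is a dict: "t": time; "q": joint angles; "joint_vel": joint speeds; "joint_torque": joint torques, N m; "eef_pos": TCP position; "tool_rot": TCP orientation; "contact_force": force on the tool from outside, world axes, zero at the start; "torque": the same for the moment, N m; "gripper_width": opening from 0.0 (shut) to 1.0 (fully open).
Only numpy, scipy, OpenCV 4.12 (cv2) and the standard library are available. Lean on these libraries where they do the work, as an engineer would, in place of code of your own. Each camera call takes 0.05 s, during which the arm holds its last target. There are 200 camera calls.

## Working session

There is one attempt and no reset: what is moved stays moved. The work goes in short steps, Python scripts to look and compute and a tool call to move; the robot and the scene stay as the last step left them, time stands still between calls to the robot, and variables do not carry over. Pictures are saved under pics/ and viewed, about 8 in all and at most 12, crops included, and the job is handed in when it is done.

Besides the shell and the picture viewer there is one more tool, called after "Call:" as name(argument=value, ...), one argument or row to a line, values as JSON. jog_arm: Moves the arm, as the interface text tells. Shift numbers are shares of 20 cm and turn numbers shares of 180 degrees, none past 1 either way. Its arguments: {"type":"object","properties":{"plan":{"type":"array","items":{"type":"object","properties":{"x":{"type":"number","minimum":-1,"maximum":1},"y":{"type":"number","minimum":-1,"maximum":1},"z":{"type":"number","minimum":-1,"maximum":1},"wx":{"type":"number","minimum":-1,"maximum":1},"wy":{"type":"number","minimum":-1,"maximum":1},"wz":{"type":"number","minimum":-1,"maximum":1}}}},"hand":{"type":"number"},"grip_force":{"type":"number"}},"required":["plan"]}

```bash
mkdir -p pics; cat > h.py <<'E'
import numpy as np, cv2
from station import monitor, cams, bot, finder
def ray(cam,uv):
    c=cams.get_calibration(cam);E=np.array(c["extrinsics"]);R,t=E[:3,:3],E[:3,3]
    d=R.T@np.array([(uv[0]-c["cx"])/c["fx"],(uv[1]-c["cy"])/c["fy"],1]);return -R.T@t,d
def atz(cam,uv,z):
    o,d=ray(cam,uv);return o+d*(z-o[2])/d[2]
def proj(cam,p):
    c=cams.get_calibration(cam);E=np.array(c["extrinsics"]);q=E[:3,:3]@np.array(p)+E[:3,3]
    return np.array([c["fx"]*q[0]/q[2]+c["cx"],c["fy"]*q[1]/q[2]+c["cy"]])
def shot(cam,name):
    im=cams.read_camera(cam);cv2.imwrite(f"pics/{name}.png",im[:,:,::-1]);return im
E
python3 - <<'E'
from h import *
np.set_printoptions(precision=4,suppress=True)
a=shot("top","t1");b=shot("side","s1")
cv2.imwrite("pics/both1.png",cv2.resize(np.hstack([a,b])[:,:,::-1],(800,300),interpolation=cv2.INTER_AREA))
for n,z in [("rail",0),("slide_mid",.05),("pad_top",.05),("pin_stop",0),("plain_stop",0),("oil_jar",0)]:
    for c in("top","side"):
        for r in finder.place_of(c,n)[:2]: print(n,c,r["confidence"],r["location"],atz(c,r["location"],z))
print(monitor.get_obs())
E
```

```text
rail top 0.71 [270.5, 216.3] [0.5454 0.0235 0.    ]
rail side 0.81 [282.8, 230.2] [ 0.5244  0.0549 -0.    ]
rail side 0.15 [286.0, 199.8] [0.5384 0.2124 0.    ]
slide_mid top 0.82 [271.2, 217.5] [0.5336 0.0207 0.05  ]
slide_mid side 0.66 [288.7, 220.6] [0.5396 0.0304 0.05  ]
pad_top top 0.73 [270.5, 218.9] [0.5298 0.0226 0.05  ]
pad_top side 0.45 [287.4, 223.9] [0.5355 0.0149 0.05  ]
pad_top side 0.31 [285.5, 198.2] [0.5343 0.1437 0.05  ]
pin_stop top 0.82 [203.8, 220.0] [0.5353 0.2066 0.    ]
pin_stop side 0.6 [284.9, 201.2] [0.5348 0.2047 0.    ]
pin_stop side 0.22 [282.8, 163.1] [0.5347 0.443  0.    ]
plain_stop top 0.51 [326.3, 220.3] [ 0.5342 -0.1297  0.    ]
plain_stop side 0.81 [287.8, 276.0] [ 0.5318 -0.1413  0.    ]
oil_jar top 0.56 [117.4, 219.5] [0.5369 0.444  0.    ]
oil_jar side 0.65 [282.0, 163.2] [0.532  0.4424 0.    ]
{'t': 0.7, 'q': array([-1.4091,  0.4769,  0.0224,  1.5554, -0.0115,  1.1093, -0.0831]), 'joint_vel': array([ 0.0004,  0.0006, -0.0006, -0.0005,  0.0005,  0.0002,  0.001 ]), 'joint_torque': array([ -0.0006, -59.6136,   1.6051, -28.1515,   0.0123,   0.0011,
         0.    ]), 'eef_pos': array([0.1799, 0.6506, 0.2313]), 'tool_rot': array([0.    , 0.1345, 0.9909, 0.    ]), 'contact_force': array([ 0.6877, -0.0194,  0.0813]), 'torque': array([-0.0148, -0.0081, -0.0557]), 'gripper_width': 1.004687631250244}
```

View pics/t1.png

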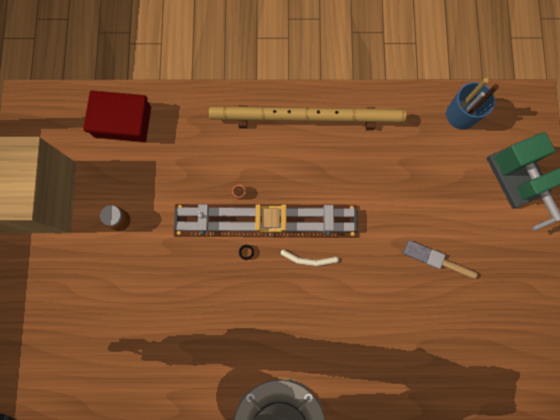

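View pics/s1.png

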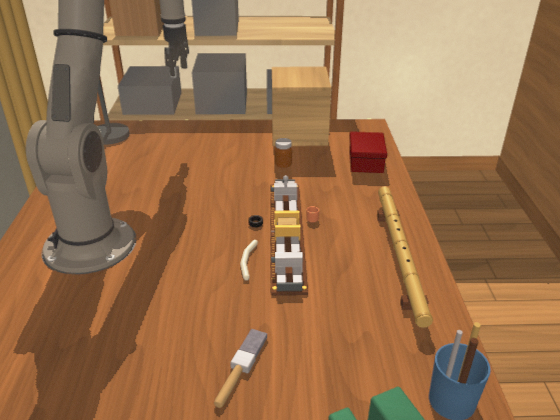

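```bash
python3 - <<'E'
from h import *
print(proj("top",[.18,.651,.231]), proj("side",[.18,.651,.231]))
a=cv2.imread("pics/t1.png");b=cv2.imread("pics/s1.png")
S=4
def crop(im,cam,x0,y0,w,h):
    c=cv2.resize(im[y0:y0+h,x0:x0+w],None,fx=S,fy=S,interpolation=cv2.INTER_CUBIC)
    X=.535
    for y,z,l,hw in [(.0215,.062,.08,.034),(.206,.06,.024,.034),(-.135,.06,.024,.034)]:
        P=[(X-hw,y-l/2,z),(X+hw,y-l/2,z),(X+hw,y+l/2,z),(X-hw,y+l/2,z)]
        q=np.array([((proj(cam,p)+.5-[x0,y0])*S) for p in P]).astype(np.int32)
        cv2.polylines(c,[q],True,(255,0,255),1)
    return c
cv2.imwrite("pics/c1.png",np.vstack([crop(a,"top",170,190,195,60)]))
cv2.imwrite("pics/c2.png",crop(b,"side",230,165,110,135))
E
```

```text
[-21.52320993 364.75326284] [179.16371962  76.09886477]
```

View pics/c1.png

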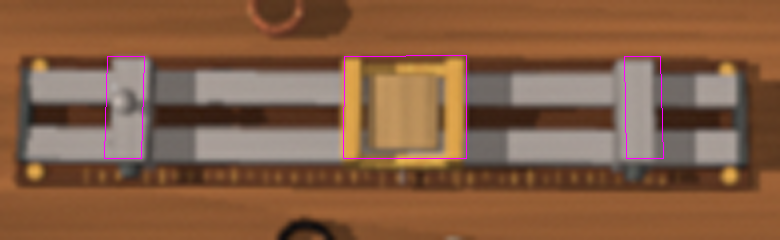

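View pics/c2.png

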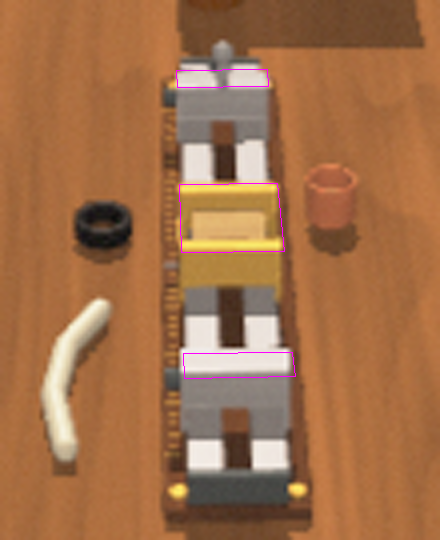

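Call:
jog_arm(
  plan=[
    {"x": -0.85,"y": -0.85,"wz": -0.086},
    {"x": -0.85,"y": -0.85,"wz": -0.086},
    {"x": -0.85,"y": -0.85,"wz": -0.086},
    {"x": -0.85,"y": -0.85,"wz": -0.086},
    {"x": -0.85,"y": -0.85,"wz": -0.086},
    {"x": -0.85,"y": -0.85,"wz": -0.086},
    {"x": -0.85,"y": -0.85,"wz": -0.086},
    {"x": -0.85,"y": -0.85,"wz": -0.086},
    {"x": -0.85,"y": -0.85,"wz": -0.086},
    {"x": -0.85,"y": -0.85,"wz": -0.086},
  ],
  hand=-1,
)

```text
invalid input at $.plan[0]: expected keys x, y, z, wx, wy, wz
```

Call:
jog_arm(
  plan=[
    {"x": -0.85,"y": -0.85,"z": 0,"wx": 0,"wy": 0,"wz": -0.086},
    {"x": -0.85,"y": -0.85,"z": 0,"wx": 0,"wy": 0,"wz": -0.086},
    {"x": -0.85,"y": -0.85,"z": 0,"wx": 0,"wy": 0,"wz": -0.086},
    {"x": -0.85,"y": -0.85,"z": 0,"wx": 0,"wy": 0,"wz": -0.086},
    {"x": -0.85,"y": -0.85,"z": 0,"wx": 0,"wy": 0,"wz": -0.086},
    {"x": -0.85,"y": -0.85,"z": 0,"wx": 0,"wy": 0,"wz": -0.086},
    {"x": -0.85,"y": -0.85,"z": 0,"wx": 0,"wy": 0,"wz": -0.086},
    {"x": -0.85,"y": -0.85,"z": 0,"wx": 0,"wy": 0,"wz": -0.086},
    {"x": -0.85,"y": -0.85,"z": 0,"wx": 0,"wy": 0,"wz": -0.086},
    {"x": -0.85,"y": -0.85,"z": 0,"wx": 0,"wy": 0,"wz": -0.086},
  ],
  hand=-1,
)

```text
t: 1.53
eef_pos: [0.2975, 0.4429, 0.2314]
tool_rot: [-0.0, -0.001, 1.0, 0.0]
contact_force: [-0.4, 0.7, -0.5]
gripper_width: 0.002
```

Call:
jog_arm(
  plan=[
    {"x": -0.6,"y": -1,"z": 0,"wx": 0,"wy": 0,"wz": 0},
    {"x": -0.6,"y": -1,"z": 0,"wx": 0,"wy": 0,"wz": 0},
    {"x": -0.6,"y": -1,"z": 0,"wx": 0,"wy": 0,"wz": 0},
    {"x": -0.6,"y": -1,"z": 0,"wx": 0,"wy": 0,"wz": 0},
    {"x": -0.6,"y": -1,"z": 0,"wx": 0,"wy": 0,"wz": 0},
    {"x": -0.6,"y": -1,"z": 0,"wx": 0,"wy": 0,"wz": 0},
    {"x": -0.6,"y": -1,"z": 0,"wx": 0,"wy": 0,"wz": 0},
    {"x": -0.6,"y": -1,"z": 0,"wx": 0,"wy": 0,"wz": 0},
    {"x": -0.6,"y": -1,"z": 0,"wx": 0,"wy": 0,"wz": 0},
    {"x": -0.6,"y": -1,"z": 0,"wx": 0,"wy": 0,"wz": 0},
  ],
)

```text
t: 2.37
eef_pos: [0.417, 0.2454, 0.2311]
tool_rot: [-0.0, -0.003, 1.0, 0.001]
contact_force: [0.3, 0.2, 0.0]
gripper_width: -0.002
```

Call:
jog_arm(
  plan=[
    {"x": -0.6,"y": -1,"z": 0,"wx": 0,"wy": 0,"wz": 0},
    {"x": -0.6,"y": -1,"z": 0,"wx": 0,"wy": 0,"wz": 0},
    {"x": -0.6,"y": -1,"z": 0,"wx": 0,"wy": 0,"wz": 0},
    {"x": -0.6,"y": -1,"z": 0,"wx": 0,"wy": 0,"wz": 0},
    {"x": -0.6,"y": -1,"z": 0,"wx": 0,"wy": 0,"wz": 0},
    {"x": -0.6,"y": -1,"z": 0,"wx": 0,"wy": 0,"wz": 0},
    {"x": -0.6,"y": -1,"z": 0,"wx": 0,"wy": 0,"wz": 0},
    {"x": -0.6,"y": -1,"z": 0,"wx": 0,"wy": 0,"wz": 0},
    {"x": -0.6,"y": -1,"z": 0,"wx": 0,"wy": 0,"wz": 0},
    {"x": -0.6,"y": -1,"z": 0,"wx": 0,"wy": 0,"wz": 0},
  ],
)

```text
t: 3.2
eef_pos: [0.5377, 0.0487, 0.2306]
tool_rot: [-0.001, -0.005, 1.0, 0.001]
contact_force: [-0.5, 0.2, -0.7]
gripper_width: -0.001
```

Call:
jog_arm(
  plan=[
    {"x": 0.02,"y": -0.12,"z": 0.2,"wx": 0,"wy": 0,"wz": 0},
    {"x": 0.02,"y": -0.12,"z": 0.4,"wx": 0,"wy": 0,"wz": 0},
    {"x": 0.02,"y": -0.12,"z": 0.55,"wx": 0,"wy": 0,"wz": 0},
    {"x": 0.02,"y": -0.12,"z": 0.7,"wx": 0,"wy": 0,"wz": 0},
    {"x": 0.02,"y": -0.12,"z": 0.78,"wx": 0,"wy": 0,"wz": 0},
    {"x": 0.02,"y": -0.12,"z": 0.78,"wx": 0,"wy": 0,"wz": 0},
    {"x": 0.02,"y": -0.12,"z": 0.78,"wx": 0,"wy": 0,"wz": 0},
  ],
)

```text
t: 3.78
eef_pos: [0.533, 0.0264, 0.0743]
tool_rot: [-0.002, -0.006, 1.0, 0.001]
contact_force: [0.2, -0.3, 0.8]
gripper_width: 0.002
```

```bash
python3 - <<'E'
from h import *
a=shot("top","t2");b=shot("side","s2")
c=cv2.resize(b[150:300,220:360],None,fx=4,fy=4,interpolation=cv2.INTER_CUBIC)[:,:,::-1]
cv2.imwrite("pics/c3.png",c)
o=monitor.get_obs();print(o["eef_pos"],o["tool_rot"],o["contact_force"],proj("side",o["eef_pos"]),o["t"])
E
```

```text
[0.53469569 0.02593777 0.07592068] [ 4.27066844e-04 -5.81394952e-03  9.99982083e-01  1.35977720e-03] [ 0.2068618   0.20541173 -0.06418884] [287.04521085 213.70542934] 3.8833
```

View pics/c3.png

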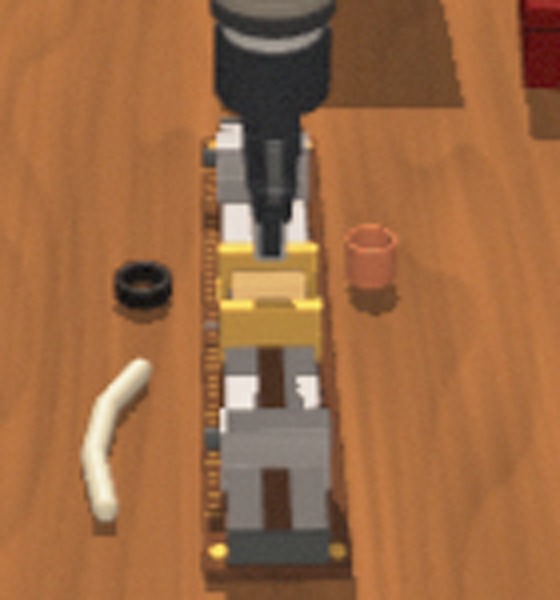

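Call:
jog_arm(
  plan=[
    {"x": 0,"y": 0,"z": 0.05,"wx": 0,"wy": 0,"wz": 0},
    {"x": 0,"y": 0,"z": 0.09,"wx": 0,"wy": 0,"wz": 0},
    {"x": 0,"y": 0,"z": 0.11,"wx": 0,"wy": 0,"wz": 0},
    {"x": 0,"y": 0,"z": 0.12,"wx": 0,"wy": 0,"wz": 0},
    {"x": 0,"y": 0,"z": 0.13,"wx": 0,"wy": 0,"wz": 0},
    {"x": 0,"y": 0,"z": 0.14,"wx": 0,"wy": 0,"wz": 0},
    {"x": 0,"y": 0,"z": 0.14,"wx": 0,"wy": 0,"wz": 0},
  ],
)

```text
t: 4.47
eef_pos: [0.5345, 0.026, 0.0478]
tool_rot: [0.0, -0.006, 1.0, 0.001]
contact_force: [-1.7, 0.2, 3.0]
gripper_width: -0.001
```

Call:
jog_arm(
  plan=[
    {"x": 0,"y": 0,"z": 0.01,"wx": 0,"wy": 0,"wz": 0},
    {"x": 0,"y": 0,"z": 0.02,"wx": 0,"wy": 0,"wz": 0},
    {"x": 0,"y": 0,"z": 0.02,"wx": 0,"wy": 0,"wz": 0},
    {"x": 0,"y": 0,"z": 0.02,"wx": 0,"wy": 0,"wz": 0},
    {"x": 0,"y": 0,"z": 0.02,"wx": 0,"wy": 0,"wz": 0},
  ],
)

```text
t: 4.88
eef_pos: [0.5346, 0.026, 0.0441]
tool_rot: [0.0, -0.006, 1.0, 0.001]
contact_force: [-2.3, -0.2, 5.9]
gripper_width: 0.002
```

```bash
python3 - <<'E'
from h import *
for i in range(8):
    cams.read_camera("side");o=monitor.get_obs();print(o["eef_pos"].round(4),o["contact_force"].round(2))
E
```

```text
[0.5346 0.026  0.0442] [-2.13  0.47  5.96]
[0.5346 0.026  0.0441] [-3.11  1.16  6.32]
[0.5346 0.026  0.0442] [-1.94  0.37  6.25]
[0.5346 0.026  0.0442] [-2.04  0.41  6.82]
[0.5346 0.026  0.0442] [-1.32 -0.36  5.99]
[0.5346 0.026  0.0442] [-2.19  0.35  6.35]
[0.5346 0.026  0.0442] [-2.05 -0.31  5.84]
[0.5346 0.026  0.0442] [-2.04 -1.    5.76]
```

Call:
jog_arm(
  plan=[
    {"x": 0,"y": 0,"z": 0.004,"wx": 0,"wy": 0,"wz": 0},
    {"x": 0,"y": 0,"z": 0.008,"wx": 0,"wy": 0,"wz": 0},
    {"x": 0,"y": 0,"z": 0.008,"wx": 0,"wy": 0,"wz": 0},
    {"x": 0,"y": 0,"z": 0.008,"wx": 0,"wy": 0,"wz": 0},
  ],
)

```text
t: 5.62
eef_pos: [0.5346, 0.0259, 0.0429]
tool_rot: [0.0, -0.006, 1.0, 0.002]
contact_force: [-2.5, 0.4, 6.0]
gripper_width: 0.001
```

```bash
python3 - <<'E'
from h import *
for i in range(6):
    cams.read_camera("side");o=monitor.get_obs();print(o["eef_pos"].round(4),o["contact_force"].round(2))
E
```

```text
[0.5346 0.026  0.0429] [-2.71 -0.94  6.03]
[0.5346 0.026  0.043 ] [-2.26 -0.97  7.46]
[0.5346 0.026  0.0429] [-2.36  0.4   6.21]
[0.5346 0.026  0.0429] [-1.44  0.39  7.37]
[0.5346 0.026  0.043 ] [-2.44 -0.09  6.21]
[0.5346 0.0259 0.043 ] [-2.65 -0.47  5.92]
```

Call:
jog_arm(
  plan=[
    {"x": 0,"y": 0,"z": 0.005,"wx": 0,"wy": 0,"wz": 0},
    {"x": 0,"y": 0,"z": 0.005,"wx": 0,"wy": 0,"wz": 0},
    {"x": 0,"y": 0.01,"z": 0.005,"wx": 0,"wy": 0,"wz": 0},
    {"x": 0,"y": 0.02,"z": 0.005,"wx": 0,"wy": 0,"wz": 0},
    {"x": 0,"y": 0.03,"z": 0.005,"wx": 0,"wy": 0,"wz": 0},
    {"x": 0,"y": 0.04,"z": 0.005,"wx": 0,"wy": 0,"wz": 0},
    {"x": 0,"y": 0.05,"z": 0.005,"wx": 0,"wy": 0,"wz": 0},
    {"x": 0,"y": 0.06,"z": 0.005,"wx": 0,"wy": 0,"wz": 0},
    {"x": 0,"y": 0.07,"z": 0.005,"wx": 0,"wy": 0,"wz": 0},
    {"x": 0,"y": 0.08,"z": 0.005,"wx": 0,"wy": 0,"wz": 0},
    {"x": 0,"y": 0.09,"z": 0.005,"wx": 0,"wy": 0,"wz": 0},
    {"x": 0,"y": 0.1,"z": 0.005,"wx": 0,"wy": 0,"wz": 0},
  ],
)

```text
t: 6.92
eef_pos: [0.5347, 0.0455, 0.0425]
tool_rot: [0.001, -0.005, 1.0, 0.001]
contact_force: [-2.3, -1.2, 6.0]
gripper_width: -0.004
```

```bash
python3 - <<'E'
from h import *
cams.read_camera("top");cams.read_camera("side")
for c in("top","side"):
    for n in("slide_mid","pin_stop"):
        for r in finder.place_of(c,n)[:1]: print(n,c,r["confidence"],atz(c,r["location"],.05 if n[0]=="s" else 0).round(4))
for i in range(4):
    cams.read_camera("side");o=monitor.get_obs();print(o["t"],o["eef_pos"].round(4),o["contact_force"].round(2))
E
```

```text
pin_stop top 0.75 [0.53   0.2081 0.    ]
slide_mid side 0.92 [0.5393 0.0448 0.05  ]
pin_stop side 0.45 [0.5315 0.2081 0.    ]
7.2667 [0.5347 0.0461 0.0425] [-2.3   0.2   6.52]
7.3167 [0.5347 0.0461 0.0425] [-1.72  0.35  7.22]
7.3667 [0.5347 0.0461 0.0425] [-2.52  0.23  6.94]
7.4167 [0.5347 0.0461 0.0425] [-2.38 -0.03  6.21]
```

Call:
jog_arm(
  plan=[
    {"x": 0,"y": 0.02,"z": 0.003,"wx": 0,"wy": 0,"wz": 0},
    {"x": 0,"y": 0.05,"z": 0.003,"wx": 0,"wy": 0,"wz": 0},
    {"x": 0,"y": 0.09,"z": 0.003,"wx": 0,"wy": 0,"wz": 0},
    {"x": 0,"y": 0.13,"z": 0.003,"wx": 0,"wy": 0,"wz": 0},
    {"x": 0,"y": 0.17,"z": 0.003,"wx": 0,"wy": 0,"wz": 0},
    {"x": 0,"y": 0.21,"z": 0.003,"wx": 0,"wy": 0,"wz": 0},
    {"x": 0,"y": 0.25,"z": 0.003,"wx": 0,"wy": 0,"wz": 0},
    {"x": 0,"y": 0.29,"z": 0.003,"wx": 0,"wy": 0,"wz": 0},
    {"x": 0,"y": 0.33,"z": 0.003,"wx": 0,"wy": 0,"wz": 0},
    {"x": 0,"y": 0.37,"z": 0.003,"wx": 0,"wy": 0,"wz": 0},
    {"x": 0,"y": 0.4,"z": 0.003,"wx": 0,"wy": 0,"wz": 0},
    {"x": 0,"y": 0.42,"z": 0.003,"wx": 0,"wy": 0,"wz": 0},
  ],
)

```text
t: 8.42
eef_pos: [0.5351, 0.1307, 0.043]
tool_rot: [0.002, -0.006, 1.0, 0.002]
contact_force: [0.5, -1.4, 6.0]
gripper_width: 0.003
```

```bash
python3 - <<'E'
from h import *
b=shot("side","s3")
for i in range(4):
    cams.read_camera("side");o=monitor.get_obs();print(o["t"],o["eef_pos"].round(4),o["contact_force"].round(2))
cv2.imwrite("pics/c4.png",cv2.resize(b[150:300,220:360],None,fx=4,fy=4,interpolation=cv2.INTER_CUBIC)[:,:,::-1])
E
```

```text
8.5167 [0.5351 0.1314 0.0431] [-0.53  1.43  5.83]
8.5667 [0.5351 0.1312 0.0431] [-0.9   1.2   6.42]
8.6167 [0.5351 0.131  0.0431] [-0.56  1.4   5.83]
8.6667 [0.5352 0.131  0.0431] [-0.39  0.76  6.92]
```

View pics/c4.png

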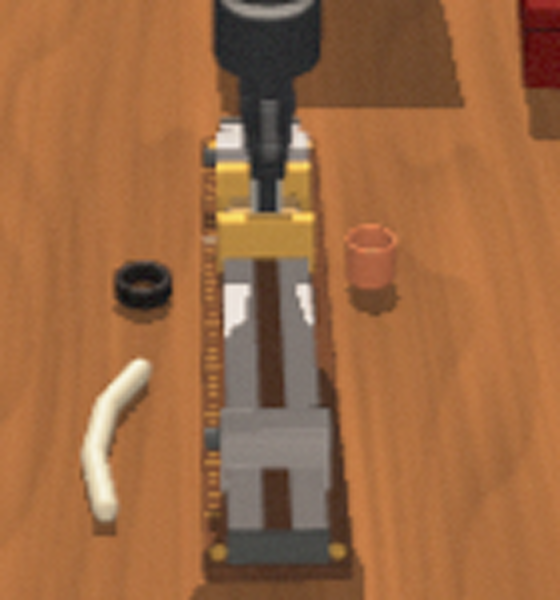

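Call:
jog_arm(
  plan=[
    {"x": 0,"y": 0.01,"z": 0.005,"wx": 0,"wy": 0,"wz": 0},
    {"x": 0,"y": 0.025,"z": 0.005,"wx": 0,"wy": 0,"wz": 0},
    {"x": 0,"y": 0.04,"z": 0.005,"wx": 0,"wy": 0,"wz": 0},
    {"x": 0,"y": 0.055,"z": 0.005,"wx": 0,"wy": 0,"wz": 0},
    {"x": 0,"y": 0.07,"z": 0.005,"wx": 0,"wy": 0,"wz": 0},
    {"x": 0,"y": 0.085,"z": 0.005,"wx": 0,"wy": 0,"wz": 0},
    {"x": 0,"y": 0.095,"z": 0.005,"wx": 0,"wy": 0,"wz": 0},
    {"x": 0,"y": 0.105,"z": 0.005,"wx": 0,"wy": 0,"wz": 0},
    {"x": 0,"y": 0.105,"z": 0.005,"wx": 0,"wy": 0,"wz": 0},
  ],
)

```text
t: 9.42
eef_pos: [0.5353, 0.1524, 0.0428]
tool_rot: [0.002, -0.006, 1.0, 0.003]
contact_force: [-1.0, -0.0, 7.1]
gripper_width: 0.002
```

Call:
jog_arm(
  plan=[
    {"x": 0,"y": 0.005,"z": 0,"wx": 0,"wy": 0,"wz": 0},
    {"x": 0,"y": 0.01,"z": 0,"wx": 0,"wy": 0,"wz": 0},
    {"x": 0,"y": 0.015,"z": 0,"wx": 0,"wy": 0,"wz": 0},
    {"x": 0,"y": 0.02,"z": 0,"wx": 0,"wy": 0,"wz": 0},
    {"x": 0,"y": 0.02,"z": 0,"wx": 0,"wy": 0,"wz": 0},
  ],
)

```text
t: 9.83
eef_pos: [0.5359, 0.1552, 0.0433]
tool_rot: [0.003, -0.005, 1.0, 0.002]
contact_force: [-1.3, -3.3, 6.4]
gripper_width: -0.001
```

Call:
jog_arm(
  plan=[
    {"x": 0,"y": 0.005,"z": 0.005,"wx": 0,"wy": 0,"wz": 0},
    {"x": 0,"y": 0.01,"z": 0.005,"wx": 0,"wy": 0,"wz": 0},
    {"x": 0,"y": 0.015,"z": 0.005,"wx": 0,"wy": 0,"wz": 0},
    {"x": 0,"y": 0.02,"z": 0.005,"wx": 0,"wy": 0,"wz": 0},
    {"x": 0,"y": 0.025,"z": 0.005,"wx": 0,"wy": 0,"wz": 0},
    {"x": 0,"y": 0.025,"z": 0.005,"wx": 0,"wy": 0,"wz": 0},
  ],
)

```text
t: 10.33
eef_pos: [0.5367, 0.159, 0.0429]
tool_rot: [0.004, -0.005, 1.0, 0.002]
contact_force: [-0.3, -3.2, 5.7]
gripper_width: -0.003
```

Call:
jog_arm(
  plan=[
    {"x": 0,"y": 0.005,"z": 0.003,"wx": 0,"wy": 0,"wz": 0},
    {"x": 0,"y": 0.01,"z": 0.003,"wx": 0,"wy": 0,"wz": 0},
    {"x": 0,"y": 0.015,"z": 0.003,"wx": 0,"wy": 0,"wz": 0},
    {"x": 0,"y": 0.02,"z": 0.003,"wx": 0,"wy": 0,"wz": 0},
    {"x": 0,"y": 0.02,"z": 0.003,"wx": 0,"wy": 0,"wz": 0},
  ],
)

```text
t: 10.75
eef_pos: [0.5375, 0.1618, 0.0429]
tool_rot: [0.004, -0.004, 1.0, 0.001]
contact_force: [-0.7, -2.9, 6.1]
gripper_width: -0.003
```

Call:
jog_arm(
  plan=[
    {"x": 0,"y": 0.005,"z": 0.003,"wx": 0,"wy": 0,"wz": 0},
    {"x": 0,"y": 0.01,"z": 0.003,"wx": 0,"wy": 0,"wz": 0},
    {"x": 0,"y": 0.015,"z": 0.003,"wx": 0,"wy": 0,"wz": 0},
    {"x": 0,"y": 0.02,"z": 0.003,"wx": 0,"wy": 0,"wz": 0},
    {"x": 0,"y": 0.02,"z": 0.003,"wx": 0,"wy": 0,"wz": 0},
  ],
)

```text
t: 11.17
eef_pos: [0.5383, 0.1646, 0.0429]
tool_rot: [0.005, -0.004, 1.0, 0.001]
contact_force: [-0.7, -3.4, 6.3]
gripper_width: 0.001
```

```bash
python3 - <<'E'
from h import *
b=shot("side","s4");a=shot("top","t4")
for i in range(4):
    cams.read_camera("side");o=monitor.get_obs();print(o["t"],o["eef_pos"].round(4),o["contact_force"].round(2))
f=lambda c:cv2.resize(c,None,fx=5,fy=5,interpolation=cv2.INTER_CUBIC)[:,:,::-1]
cv2.imwrite("pics/c5.png",np.hstack([f(b[165:245,240:330]),f(a[180:260,170:240])]))
E
```

```text
11.3167 [0.5383 0.1646 0.0429] [-0.54 -3.83  7.55]
11.3667 [0.5383 0.1646 0.0429] [-0.43 -3.25  7.05]
11.4167 [0.5383 0.1646 0.0429] [-0.34 -3.3   5.27]
11.4667 [0.5383 0.1646 0.0429] [-1.3  -3.51  6.78]
```

View pics/c5.png

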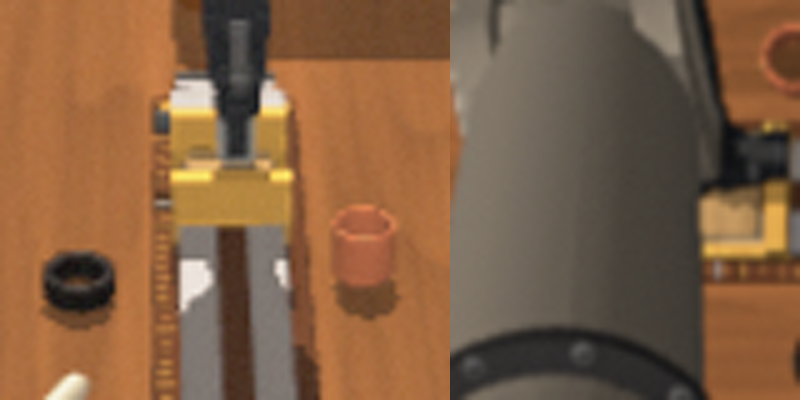

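Call:
jog_arm(
  plan=[
    {"x": 0.005,"y": 0.005,"z": 0.003,"wx": 0,"wy": 0,"wz": 0},
    {"x": 0.01,"y": 0.01,"z": 0.003,"wx": 0,"wy": 0,"wz": 0},
    {"x": 0.01,"y": 0.015,"z": 0.003,"wx": 0,"wy": 0,"wz": 0},
    {"x": 0.01,"y": 0.02,"z": 0.003,"wx": 0,"wy": 0,"wz": 0},
    {"x": 0.01,"y": 0.02,"z": 0.003,"wx": 0,"wy": 0,"wz": 0},
  ],
)

```text
t: 11.88
eef_pos: [0.5381, 0.1648, 0.0431]
tool_rot: [0.006, -0.002, 1.0, -0.001]
contact_force: [2.8, -8.6, 7.1]
gripper_width: 0.002
```

```bash
python3 - <<'E'
from h import *
for i in range(4):
    cams.read_camera("side");o=monitor.get_obs();print(o["t"],o["eef_pos"].round(4),o["contact_force"].round(2))
E
```

```text
11.9333 [0.5381 0.1649 0.043 ] [ 1.16 -9.28  7.34]
11.9833 [0.5381 0.1649 0.043 ] [ 1.29 -8.55  6.95]
12.0333 [0.5381 0.1648 0.043 ] [ 1.04 -8.33  7.  ]
12.0833 [0.5381 0.1649 0.043 ] [ 0.74 -8.32  7.33]
```

Call:
jog_arm(
  plan=[
    {"x": 0,"y": 0.008,"z": -0.01,"wx": 0,"wy": 0,"wz": 0},
    {"x": 0,"y": 0.008,"z": -0.025,"wx": 0,"wy": 0,"wz": 0},
    {"x": 0,"y": 0.006,"z": -0.04,"wx": 0,"wy": 0,"wz": 0},
    {"x": 0,"y": 0.004,"z": -0.05,"wx": 0,"wy": 0,"wz": 0},
    {"x": 0,"y": 0,"z": -0.055,"wx": 0,"wy": 0,"wz": 0},
    {"x": 0,"y": -0.025,"z": -0.06,"wx": 0,"wy": 0,"wz": 0},
    {"x": 0,"y": -0.04,"z": -0.07,"wx": 0,"wy": 0,"wz": 0},
    {"x": 0,"y": -0.04,"z": -0.1,"wx": 0,"wy": 0,"wz": 0},
  ],
)

```text
t: 12.75
eef_pos: [0.5373, 0.1557, 0.0626]
tool_rot: [0.006, -0.002, 1.0, -0.001]
contact_force: [-0.2, -0.3, -0.8]
gripper_width: -0.001
```

Call:
jog_arm(
  plan=[
    {"x": 0,"y": 0,"z": -0.1,"wx": 0,"wy": 0,"wz": 0},
    {"x": 0,"y": 0,"z": -0.25,"wx": 0,"wy": 0,"wz": 0},
    {"x": 0,"y": 0,"z": -0.4,"wx": 0,"wy": 0,"wz": 0},
    {"x": 0,"y": 0,"z": -0.55,"wx": 0,"wy": 0,"wz": 0},
    {"x": 0,"y": -0.2,"z": -0.65,"wx": 0,"wy": 0,"wz": 0},
    {"x": 0,"y": -0.4,"z": -0.65,"wx": 0,"wy": 0,"wz": 0},
    {"x": 0,"y": -0.6,"z": -0.65,"wx": 0,"wy": 0,"wz": 0},
    {"x": 0,"y": -0.8,"z": -0.65,"wx": 0,"wy": 0,"wz": 0},
    {"x": 0,"y": -1,"z": -0.65,"wx": 0,"wy": 0,"wz": 0},
    {"x": 0,"y": -1,"z": -0.65,"wx": 0,"wy": 0,"wz": 0},
    {"x": 0,"y": -1,"z": -0.65,"wx": 0,"wy": 0,"wz": 0},
  ],
)

```text
t: 13.67
eef_pos: [0.5361, -0.0472, 0.1936]
tool_rot: [0.006, 0.001, 1.0, -0.001]
contact_force: [0.1, 1.1, 0.8]
gripper_width: -0.004
```

```bash
python3 - <<'E'
from h import *
b=shot("side","s5");a=shot("top","t5")
for c in("top","side"):
    for n,z in(("slide_mid",.05),("pad_top",.05),("pin_stop",0)):
        for r in finder.place_of(c,n)[:1]: print(n,c,r["confidence"],atz(c,r["location"],z).round(4))
o=monitor.get_obs();print(o["t"],o["eef_pos"].round(4),o["contact_force"].round(2))
f=lambda c:cv2.resize(c,None,fx=5,fy=5,interpolation=cv2.INTER_CUBIC)[:,:,::-1]
cv2.imwrite("pics/c6.png",np.hstack([f(b[165:265,240:330]),f(a[160:260,170:240])]))
E
```

```text
slide_mid top 0.91 [0.5372 0.1505 0.05  ]
pad_top top 0.76 [0.5305 0.161  0.05  ]
pin_stop top 0.8 [0.5297 0.2034 0.    ]
slide_mid side 0.88 [0.5367 0.1539 0.05  ]
pad_top side 0.59 [0.5418 0.1658 0.05  ]
14.0667 [ 0.5365 -0.0429  0.1929] [ 1.07 -0.21 -0.34]
```

View pics/c6.png

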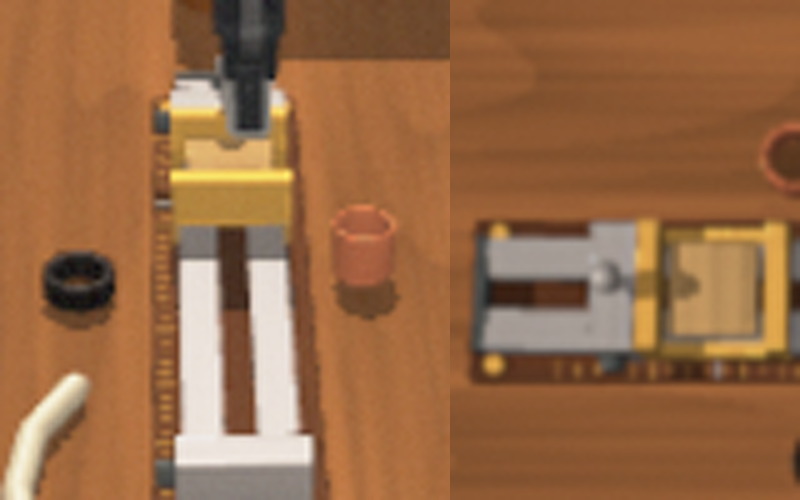

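```bash
python3 -c "
from h import *
print(bot.hand_in())"
```

```text
the job is handed in; nothing more can be done
None
```

The slide is at the stop with the ball-headed pin, the pad has been let go, and the job is handed in at about 14 s of the 35 s allowed. `hand_in()` gives no verdict.

**What I did:** With the fingers shut, I pressed the pad down about 5–6 mm (about 6–7 N). I kept it pressed and pushed the slide about 13 cm along the rail. Then I lifted off and moved the arm clear.

**Checks:**
- **At the stop:** the push force rose from about 3 N to about 9 N and the tool stopped moving with the pad still pressed. The finger stopped within 1 mm of where I had predicted.
- **Final picture:** the slide's cheek lies flush against the pin stop. The top camera puts the slide's middle 53 mm from the stop, against 52 mm expected. That agrees within camera accuracy.
- **Pad and brake:** the pad looks up in the picture and the tool force is about zero. I did not measure the pad height or test the brake.
- **Bystanders:** the ring, ferrule and burnisher look undisturbed. I kept clear of the jar and brush but did not check them in a picture afterwards.

**Disagreement:** the network's pad position came out about 10 mm off the slide's middle, probably because of the ball's shadow on the pad. I relied on the slide position instead.

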